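Clamp a clay mug for decorating

ROBOT

A 6-joint arm with a two-finger parallel gripper is mounted at the origin on the work surface. World frame = base frame: x ahead of the robot, y to its left, z up, the work surface at z = 0. Lengths are in mm, angles in rad, forces in N, time in s.
With the tool pointing down it reaches from about 300 to 775 mm from the base axis. Payload 14.6 kg.
Tool frame: the origin (TCP) lies midway between the tips of the shut fingers; the grasp point (between the pads) lies 19 mm behind it (grip_point_offset is the distance from the TCP to the grasp point, in mm); x points along the fingers, y is the direction in which the jaws open and shut, and the axes are right-handed (so a half turn about x gives the same grasp; the last joint's range is limited). The gripper opens to 94 mm and grips with 3 to 60 N. Pads are 16 mm wide; open, the fingers measure 119 mm over their backs; the gripper's body (75 mm by 177 mm) begins 78 mm behind the grasp point.
Start: joints at [-1.18, 0.3, 1.521, -0, 1.321, -0.067], TCP at [243.078, -493.358, 205.446] pointing down, gripper open.
Joint ranges: [-3.03, 3.03], [-0.79, 2.21], [0.23, 2.52], [-1.04, 4.18], [0, 3.07], [-2.55, 2.55]. Speed limits (rad/s): [2.22, 2.22, 2.57, 3.14, 3.14, 3.14].

INTERFACE

Orientations are given as a rotation vector (axis times angle).
In Python, from bench import * gives the robot as it stands.
- The arm moves only by the tool move_arm, never from a script. Its argument "deltas" is a list of rows, each an object with "fingers": the closure, from 0 (fully open) to 1 (shut); "offset": the shift along the tool's x, y, z in cm, a list of three; "spin": the turn about the tool's x in rad. In form: [{"fingers": fingers, "offset": [x, y, z], "spin": spin}, ...]. A call has exactly 8 rows; each row shifts and turns the commanded pose from where the row before left it, along the tool's axes as they then stand; what a row does not reach is not made up. A row lasts 1/8 s, in which the tool goes at most 62.5 mm and 10.7 degrees, less where a joint would pass 70% of its speed; a pose out of reach is approached as far as the arm can. A call with a gripper value outside its range is refused whole. The fingers move at their own pace and stop on an object; "grip_force" is the grip in N (left out, the last holds). Time passes only in rows, so rows that do not move let the fingers close, or fill a call up. It gives the time, the measured TCP pose, the force and the opening at its end, in the units of the state.
- get_state(): the state, without advancing time (a new reading comes with each control period).
- grab_frame(name): name is "scene" or "top" or "wrist"; returns the picture (384x512x3 uint8, red, green, blue); there is no depth.
- camera_info(name): a dict with "camera_matrix" (3x3 intrinsics, pixels), "dist" ([k1, k2, p1, p2, k3] as OpenCV has them; the pictures are not rectified), "rvec" (rotation vector, rad) and "tvec" (3), from world to camera coordinates, as OpenCV has them; the wrist camera has in their place "tool_from_camera" (4x4, takes a point from camera to tool coordinates, whose origin is the TCP and whose axes are the tool frame's). Camera axes: x right, y down, z forward; pixel columns grow to the right and rows downward; lengths in mm; the calibration is good to about 2 mm. A picture is of the moment at which its call begins: read the wrist's pose just before it. camera_info takes no time and is no camera call.
- close_job(): hands the job in, once; it reports no verdict.
The state is a dict: "time": time; "joint_pos": joint angles; "qvel": joint speeds; "joint_torque": joint torques, N m; "tool_pos": TCP position; "ee_rot": TCP orientation; "wrist_force": force on the tool from outside, world axes, zero at the start; "ft_torque": the same for the moment, N m; "grip_width": opening from 0.0 (shut) to 1.0 (fully open).
Only numpy, scipy, OpenCV 4.12 (cv2) and the standard library are available. Lean on these libraries where they do the work, as an engineer would, in place of code of your own. Each camera call takes 0.05 s, during which the arm holds its last target. There are 200 camera calls.

TASK

Get the clay mug in the wooden clamp ready for painting: slide the clamp's jaw all the way to its end stop so that the mug is held upright in the V rest, then turn the lock knob clockwise until it clicks past its detent, and let go. Leave the teapot, the spare mug and the saucer where they stand.

Things in the scene. Friction and masses are not known exactly. Their poses are not given: they have to be found in the camera images.
- clamp: Fixed plywood board 240 x 360 mm (x, y), 22 mm thick, on the table; origin under its centre at table height. Its +y is the slide direction, from the jaw to the V rest (two cork-padded blocks 50 mm tall near the +y end). The jaw runs along x = 0; the lock knob stands at x = 85, y = -71 mm.
- jaw (a joint): Travel of the sliding jaw along the clamp's +y in m: 0 fully back, 0.100 at the end stop. It moves with about 2 N of friction and stays where it is left.
- jaw_grip (a point): Point to hold the jaw by: in its dark wooden fin, 26 mm thick (x), 56 mm long (y), on its centre, 15 mm below its top, 92 mm above the table. Axes as the clamp's. The jaw's block below is 64 mm wide, 100 mm long, its top 53 mm above the table; its cork face (60 mm wide, 45 mm tall) lies 66 mm ahead of this point in +y.
- knob (a joint): Turn of the lock knob in rad, clockwise seen from above: 0 unlocked, starts at 0 to 0.28. It turns freely up to 0.3, then a sprung roller resists (up to about 0.2 N m) until it clicks over at 0.73; from there on the roller drives the knob to its stop at 1.15 (locked). Let go before the click it springs back.
- knob_grip (a point): Centre of the knob's black bar grip on the turning axis, 75 mm above the table: bar 70 mm long (point x), 18 mm thick (point y), 32 mm tall, top 16 mm above this point. The point turns with the knob. Below, a steel arm reaches 68 mm from the axis along +x, 32 to 44 mm above the table: locked, it lies behind the jaw's block, which it can only do with the jaw at its end stop.
- mug: Loose terracotta mug standing on the clamp's board between jaw and V rest, 72 mm across, 85 mm tall, wall 5 mm, 0.22 kg; origin in the centre of its underside. Its handle is on its own +y side and starts towards the clamp's -x side, clear of the jaws. The advancing jaw pushes it into the V rest.
- mug_home (a point): Point on top of the board, in the V rest, over which the mug stands when the jaw is at its end stop (about 1 mm of play).
- teapot: Bystander: loose terracotta teapot with lid knob, body 112 mm across, 104 mm tall, 190 mm over spout and handle (own y axis); origin under its centre.
- sparemug: Bystander: loose terracotta mug on the table, same as the one in the clamp; origin under its centre.
- saucer: Bystander: loose open terracotta bowl saucer, 140 mm across, 28 mm tall; origin under its centre.
There are look-alikes about, which are no part of the job. Leave any green or yellow look-alike of the mug alone.

How it is judged:
By the outcome, as a careful person would: the job done as asked, in the order asked, and still so for the second after the job is handed in, with the robot touching nothing.
It also fails if it takes over 45 s, if anything falls off the work surface, if the arm or the gripper's body presses on something with over 40 N, if the wrist force passes 120 N, or if a joint passes its speed limit or range.

## Working session

There is one attempt and no reset: what is moved stays moved. The work goes in short steps, Python scripts to look and compute and a tool call to move; the robot and the scene stay as the last step left them, time stands still between calls to the robot, and variables do not carry over. Pictures are saved under pics/ and viewed, about 8 in all and at most 12, crops included, and the job is handed in when it is done.

Besides the shell and the picture viewer there is one more tool, called after ">>>" by a JSON object that holds its "api" and its "payload", one argument or row to a line. move_arm: Moves the arm, as the interface text tells. Its arguments: {"type":"object","properties":{"deltas":{"type":"array","items":{"type":"object","properties":{"fingers":{"type":"number"},"offset":{"type":"array","items":{"type":"number"}},"spin":{"type":"number"}}}},"grip_force":{"type":"number"}},"required":["deltas"]}

```bash
mkdir -p pics
python3 - <<'E'
from bench import *
import cv2,numpy as np
a=[]
for n in("scene","top"):
    f=grab_frame(n);cv2.imwrite(f"pics/{n}0.png",f[:,:,::-1]);a.append(f)
    c=camera_info(n);print(n,np.round(c["camera_matrix"],1).tolist(),c["dist"],(-cv2.Rodrigues(np.array(c["rvec"]))[0].T@np.ravel(c["tvec"])))
cv2.imwrite("pics/both.png",cv2.resize(a[1],(800,600),interpolation=cv2.INTER_CUBIC)[:,:,::-1])
s=get_state();print(s);print(camera_info("wrist")["tool_from_camera"])
E
```

```text
scene [[379.3, 0.0, 255.3], [0.0, 379.3, 192.8], [0.0, 0.0, 1.0]] [-0.01259527  0.          0.          0.          0.        ] [1076.19091884  320.75077383 1034.37637331]
top [[497.7, 0.0, 251.5], [0.0, 497.7, 182.1], [0.0, 0.0, 1.0]] [-0.17374281  0.          0.          0.          0.        ] [ 222.22018953   50.80603655 1462.0450923 ]
{'time': 0.1, 'joint_pos': array([-1.17962382e+00,  3.00422352e-01,  1.52152566e+00,  1.98751541e-05,
        1.32071145e+00, -6.66383508e-02]), 'qvel': array([-2.45426882e-03, -1.09995081e-03, -2.70318755e-03,  7.34506454e-05,
       -7.41886353e-04, -2.70071668e-05]), 'joint_torque': array([ 1.87410777e-03, -5.32638073e+01, -3.53279829e+01,  7.09787942e-02,
        2.34825670e-02, -4.48585536e-05]), 'tool_pos': array([ 242.98273078, -493.1464826 ,  204.93651895]), 'ee_rot': array([ 1.96728374,  0.45945313, -1.96759352]), 'wrist_force': array([ 0.08334777, -0.43159924, -0.96053204]), 'ft_torque': array([-0.02362306, -0.01139211,  0.01173345]), 'grip_width': 0.9998178976511292}
[[ 9.45669616e-04 -2.34980719e-01  9.71999572e-01 -1.79730142e+02]
 [ 9.99999027e-01  1.21932175e-03 -6.78139800e-04 -5.69761047e-01]
 [-1.02583044e-03  9.71999267e-01  2.34981644e-01 -6.80819921e+01]
 [ 0.00000000e+00  0.00000000e+00  0.00000000e+00  1.00000000e+00]]
```

View pics/both.png

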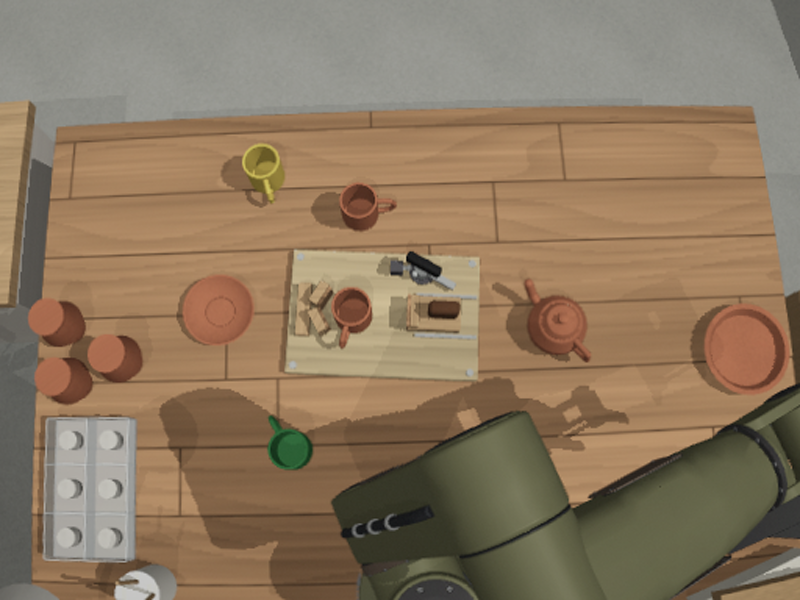

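View pics/scene0.png

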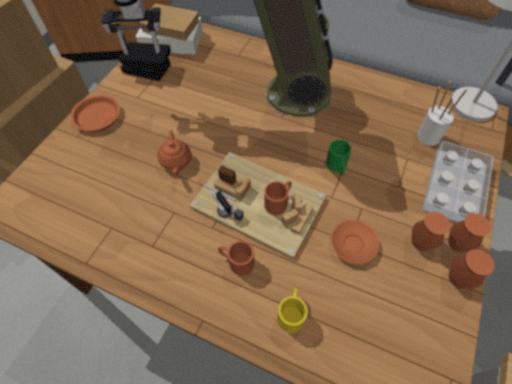

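The top view (800x600) shows one board, with corners at about (293,250), (480,258), (478,380) and (286,372). The clamp mug is at (352,310) with its handle towards the bottom, between the V blocks (312,305) and the jaw fin (444,310). The knob bar is at (423,265). The terracotta mug at (360,205) is off the board, so it is the spare. The yellow mug (263,165) and the green one (290,448) are look-alikes.

```bash
cat > h.py <<'E'
from bench import *
import cv2,numpy as np
from scipy.spatial.transform import Rotation as R
def cam(n,s=None):
    c=camera_info(n);K=np.array(c["camera_matrix"]);d=np.array(c["dist"])
    if n=="wrist":
        T=np.eye(4);T[:3,:3]=R.from_rotvec(s["ee_rot"]).as_matrix();T[:3,3]=s["tool_pos"]
        T=T@np.array(c["tool_from_camera"]);return K,d,T[:3,:3],T[:3,3]
    M=cv2.Rodrigues(np.array(c["rvec"]))[0].T
    return K,d,M,-M@np.ravel(c["tvec"])
def cast(C,px,z):
    K,d,M,o=C;p=cv2.undistortPoints(np.array(px,float).reshape(-1,1,2),K,d).reshape(-1,2)
    r=np.c_[p,np.ones(len(p))]@M.T
    return o+r*((z-o[2])/r[:,2])[:,None]
def proj(C,P):
    K,d,M,o=C;return cv2.projectPoints(np.array(P,float).reshape(-1,1,3),cv2.Rodrigues(M.T)[0],-M.T@o,K,d)[0].reshape(-1,2)
E
python3 - <<'E'
from h import *
f=cv2.imread("pics/top0.png");C=cam("top")
s=512/800
cor=np.array([(293,250),(480,258),(478,380),(286,372)])*s
print("corners",np.round(cast(C,cor,22),1).tolist())
hsv=cv2.cvtColor(f,cv2.COLOR_BGR2HSV)
x0,y0,x1,y1=[int(v*s) for v in(285,245,485,385)]
m=np.zeros(f.shape[:2],np.uint8);m[y0:y1,x0:x1]=(hsv[y0:y1,x0:x1,2]<75)*255
k=cv2.connectedComponentsWithStats(m)
for i in range(1,k[0]):
    if k[2][i,4]>20:
        c=k[3][i];r=cv2.minAreaRect(np.argwhere(k[1]==i)[:,::-1].astype(np.float32))
        bx=cv2.boxPoints(r)
        print(k[2][i],c,f[k[1]==i].mean(0),"z107",np.round(cast(C,bx,107)[:,:2],0).tolist(),"z91",np.round(cast(C,bx,91)[:,:2],0).tolist())
crop=f[y0-5:y1+5,x0-5:x1+5];cv2.imwrite("pics/crop0.png",cv2.resize(crop,None,fx=5.5,fy=5.5,interpolation=cv2.INTER_CUBIC));print(x0-5,y0-5)
# spare mug, teapot, saucer ref
for n,p,z in(("mug",(352,303),107),("spare",(358,200),85),("teapot",(560,318),104),("saucer",(218,308),20)):print(n,np.round(cast(C,[np.array(p)*s],z),0))
E
```

```text
corners [[644.6, 232.6, 22.0], [615.8, -127.3, 22.0], [381.2, -109.6, 22.0], [408.6, 247.2, 22.0]]
[260 161  22  18 188] [270.01595745 169.12765957] [33.65957447 34.10638298 34.34574468] z107 [[609.0, 17.0], [611.0, -41.0], [561.0, -42.0], [559.0, 16.0]] z91 [[613.0, 17.0], [615.0, -42.0], [565.0, -43.0], [563.0, 16.0]]
[250 173   8   3  21] [253.14285714 174.14285714] [48.76190476 47.57142857 49.0952381 ] z107 [[575.0, 46.0], [574.0, 26.0], [569.0, 26.0], [569.0, 46.0]] z91 [[579.0, 46.0], [579.0, 26.0], [573.0, 26.0], [573.0, 46.0]]
[274 193  19  11  77] [281.88311688 200.36363636] [24.42857143 35.62337662 52.80519481] z107 [[494.0, -11.0], [516.0, -22.0], [493.0, -69.0], [471.0, -58.0]] z91 [[497.0, -12.0], [520.0, -23.0], [496.0, -71.0], [474.0, -60.0]]
177 151
mug [[517. 117. 107.]]
spare [[719. 102.  85.]]
teapot [[ 477. -254.  104.]]
saucer [[535. 378.  20.]]
```

View pics/crop0.png

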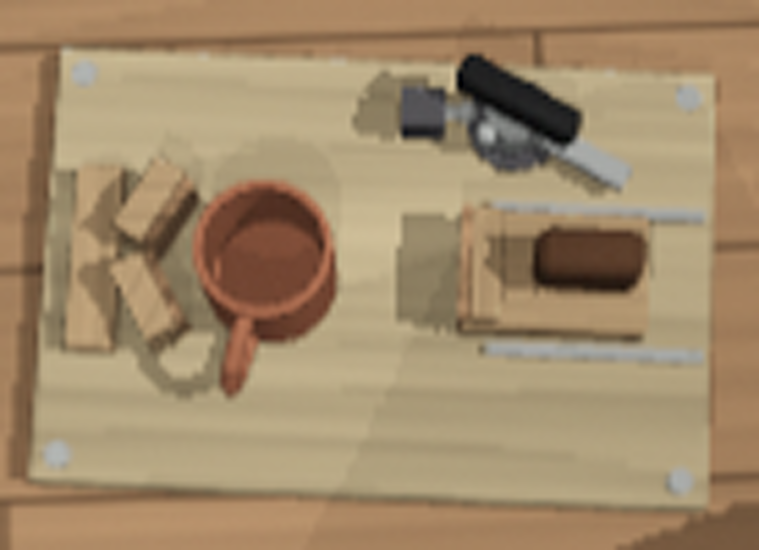

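The crop confirms the clamp mug in the V, the brown fin at crop (590,257), and the knob bar at crop (519,97) with its steel arm pointing right and slightly down. Board edges measure 361 x 235 mm, which matches the given size. Next I work out the approach to the fin.

Run:
```python
from h import *
C=cam("top");o=np.array([177,151])
g=lambda u,v,z:cast(C,[o+np.array([u,v])/5.5],z)[0]
cor=cast(C,np.array([(293,250),(480,258),(478,380),(286,372)])*.64,22)[:,:2]
c=cor.mean(0);y=(cor[0]-cor[1])+(cor[3]-cor[2]);y/=np.linalg.norm(y);x=np.array([y[1],-y[0]])
print("c",c,"yaw",np.arctan2(x[1],x[0]))
loc=lambda p:np.round([(p[:2]-c)@x,(p[:2]-c)@y],1)
for n,u,v,z in(("finL",535,245,107),("finR",645,245,107),("finT",590,229,107),("knobc",519,97,91),("k1",468,75,91),("k2",572,126,91),("armtip",625,175,44),("mug",264,248,107),("jawfaceTop",462,265,67)):
    p=g(u,v,z);print(n,p.round(0),loc(p))
s=get_state();M=R.from_rotvec(s["ee_rot"]).as_matrix();print(M.round(3),np.arctan2(M[1,1],M[0,1]))
```

```text
c [512.55184102  60.74915402] yaw -0.0782723602019143
finL [508. -20. 107.] [  1.7 -80.4]
finR [506. -75. 107.] [   4.1 -136.1]
finT [515. -48. 107.] [  11.2 -108. ]
knobc [590. -16.  91.] [ 83.2 -70.1]
k1 [603.  10.  91.] [ 93.9 -43.2]
k2 [574. -42.  91.] [ 68.9 -98. ]
armtip [558. -73.  44.] [  55.4 -129.3]
mug [511. 118. 107.] [-5.7 56.6]
jawfaceTop [507.  17.  67.] [ -1.9 -44.2]
[[-0.     0.442 -0.897]
 [ 0.001 -0.897 -0.442]
 [-1.    -0.001 -0.   ]] -1.1129903531766214
```

>>> {"api": "move_arm", "payload": {
  "deltas": [
    {"fingers":0.4,"offset":[0,-2.85,-4.31],"spin":0},
    {"fingers":0.4,"offset":[0,-2.85,-4.31],"spin":0},
    {"fingers":0.4,"offset":[0,-2.85,-4.31],"spin":0},
    {"fingers":0.4,"offset":[0,-2.85,-4.31],"spin":0},
    {"fingers":0.4,"offset":[0,-2.85,-4.31],"spin":0},
    {"fingers":0.4,"offset":[0,-2.85,-4.31],"spin":0},
    {"fingers":0.4,"offset":[0,-2.85,-4.31],"spin":0},
    {"fingers":0.4,"offset":[0,-2.85,-4.31],"spin":0}
  ],
  "grip_force": 25
}}

```text
time: 1.1
tool_pos: [452.1, -134.8, 205.4]
ee_rot: [1.967, 0.458, -1.967]
wrist_force: [-0.4, -0.6, 0.1]
grip_width: 0.6
```

>>> {"api": "move_arm", "payload": {
  "deltas": [
    {"fingers":0.4,"offset":[0,-2.85,-4.31],"spin":0},
    {"fingers":0.4,"offset":[0,-2.85,-4.31],"spin":0},
    {"fingers":0.4,"offset":[0,0,0],"spin":-0.1725},
    {"fingers":0.4,"offset":[0,0,0],"spin":-0.1725},
    {"fingers":0.4,"offset":[0,0,0],"spin":-0.1725},
    {"fingers":0.4,"offset":[0,0,0],"spin":-0.1725},
    {"fingers":0.4,"offset":[0,0,0],"spin":-0.1725},
    {"fingers":0.4,"offset":[0,0,0],"spin":-0.1725}
  ]
}}

```text
time: 2.1
tool_pos: [503.6, -47.2, 205.2]
ee_rot: [1.262, 1.175, -1.263]
wrist_force: [0.1, 0.5, -0.0]
grip_width: 0.602
```

Run:
```python
from h import *
s=get_state();f=grab_frame("wrist");cv2.imwrite("pics/w1.png",f[:,:,::-1])
M=R.from_rotvec(s["ee_rot"]).as_matrix();print(s["time"],s["tool_pos"],M.round(3),np.arctan2(M[1,1],M[0,1]),s["joint_pos"].round(2),s["grip_width"],s["wrist_force"])
C=cam("wrist",s);print(proj(C,[[504.1,-46.9,107],[592,-17,91]]))
```

```text
2.1 [503.58434721 -47.17454864 205.1755487 ] [[-0.001  0.997 -0.072]
 [ 0.    -0.072 -0.997]
 [-1.    -0.001 -0.   ]] -0.07231248142657161 [-0.17  0.2   1.64  0.    1.3  -0.09] 0.6018313685570326 [ 0.14472741  0.54995614 -0.01543625]
[[257.9711754  189.07870953]
 [340.90186349 151.42407151]]
```

View pics/w1.png

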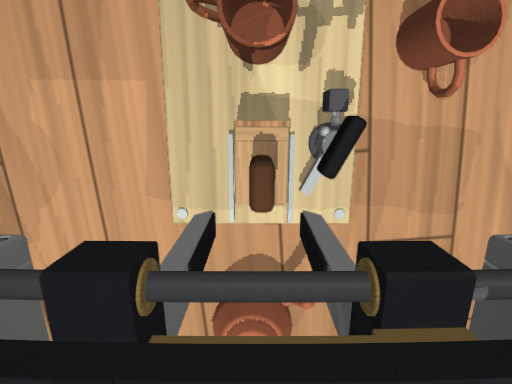

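The wrist view has the fin top at about (262,190), predicted (258,189), and the knob bar at (342,147), predicted (341,151). The estimate is good to about 3 mm. I shift 2 mm in tool y, descend and grip.

>>> {"api": "move_arm", "payload": {
  "deltas": [
    {"fingers":0.4,"offset":[3.5,0.2,0],"spin":0},
    {"fingers":0.4,"offset":[3.5,0,0],"spin":0},
    {"fingers":0.4,"offset":[3.2,0,0],"spin":0},
    {"fingers":0.4,"offset":[2.0,0,0],"spin":0},
    {"fingers":0.4,"offset":[1.0,0,0],"spin":0},
    {"fingers":0.8,"offset":[0,0,0],"spin":0},
    {"fingers":0.8,"offset":[0,0,0],"spin":0},
    {"fingers":0.8,"offset":[0,0,0],"spin":0}
  ],
  "grip_force": 20
}}

```text
time: 3.15
tool_pos: [506.1, -47.4, 74.2]
ee_rot: [1.267, 1.17, -1.266]
wrist_force: [0.9, -0.4, 0.8]
grip_width: 0.322
```

>>> {"api": "move_arm", "payload": {
  "deltas": [
    {"fingers":0.9,"offset":[0,0,0],"spin":0},
    {"fingers":0.9,"offset":[0,0,0],"spin":0},
    {"fingers":0.9,"offset":[0,0,-0.5],"spin":0},
    {"fingers":0.9,"offset":[0,0,-1],"spin":0},
    {"fingers":0.9,"offset":[0,0,-1],"spin":0},
    {"fingers":0.9,"offset":[0,0,-1],"spin":0},
    {"fingers":0.9,"offset":[0,0,-1],"spin":0},
    {"fingers":0.9,"offset":[0,0,-0.5],"spin":0}
  ]
}}

```text
time: 4.15
tool_pos: [511.4, 2.5, 74.3]
ee_rot: [1.268, 1.167, -1.263]
wrist_force: [12.9, -3.2, -6.0]
grip_width: 0.274
```

>>> {"api": "move_arm", "payload": {
  "deltas": [
    {"fingers":0.9,"offset":[0,0.1,-0.5],"spin":0},
    {"fingers":0.9,"offset":[0,0.05,-0.8],"spin":0},
    {"fingers":0.9,"offset":[0,0.05,-0.8],"spin":0},
    {"fingers":0.9,"offset":[0,0.05,-0.8],"spin":0},
    {"fingers":0.9,"offset":[0,0.05,-0.8],"spin":0},
    {"fingers":0.9,"offset":[0,0,-0.5],"spin":0},
    {"fingers":0.9,"offset":[0,0,-0.2],"spin":0},
    {"fingers":0.9,"offset":[0,0,0],"spin":0}
  ]
}}

```text
time: 5.15
tool_pos: [514.9, 44.1, 73.5]
ee_rot: [1.262, 1.17, -1.27]
wrist_force: [-8.6, -20.0, 6.1]
grip_width: 0.278
```

Run:
```python
from h import *
s=get_state();f=grab_frame("top");cv2.imwrite("pics/t2.png",cv2.resize(f[130:260,150:320],None,fx=4.5,fy=4.5,interpolation=cv2.INTER_CUBIC)[:,:,::-1])
print(s["tool_pos"],s["wrist_force"],s["ft_torque"])
```

```text
[514.93085461  44.11322971  73.48238994] [ -8.64859492 -20.00129463   6.12688897] [-3.58965055  1.46015824  0.1221934 ]
```

View pics/t2.png

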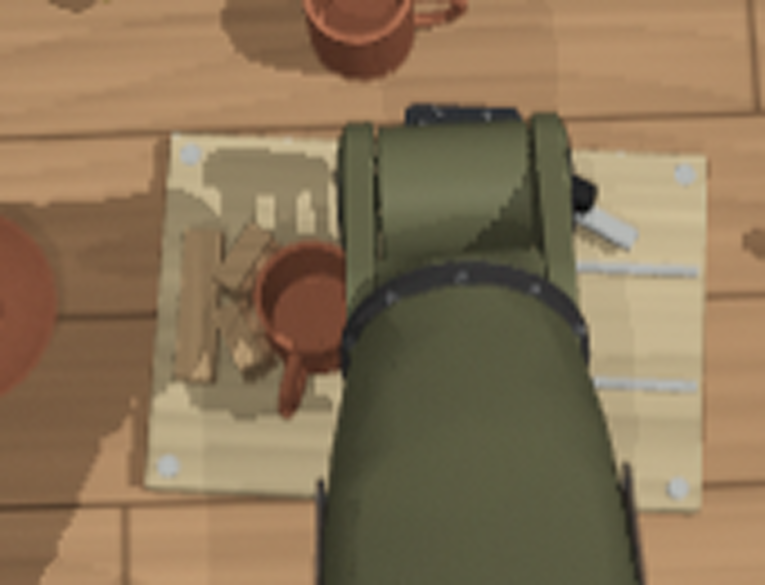

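The mug stands upright against the V blocks at (300,305), and the arm hides the jaw. I push a little further, with a firmer grip, to see whether this is the hard stop.

>>> {"api": "move_arm", "payload": {
  "deltas": [
    {"fingers":0.9,"offset":[0,-0.1,0],"spin":0},
    {"fingers":0.9,"offset":[0,0,-0.1],"spin":0},
    {"fingers":0.9,"offset":[0,0,-0.1],"spin":0},
    {"fingers":0.9,"offset":[0,0,-0.1],"spin":0},
    {"fingers":0.9,"offset":[0,0,0],"spin":0},
    {"fingers":0.9,"offset":[0,0,0],"spin":0},
    {"fingers":0.9,"offset":[0,0,0],"spin":0},
    {"fingers":0.9,"offset":[0,0,0],"spin":0}
  ],
  "grip_force": 45
}}

```text
time: 6.2
tool_pos: [514.9, 44.6, 73.6]
ee_rot: [1.261, 1.166, -1.271]
wrist_force: [-3.3, -41.7, 3.0]
grip_width: 0.274
```

>>> {"api": "move_arm", "payload": {
  "deltas": [
    {"fingers":0.4,"offset":[0,0,0],"spin":0},
    {"fingers":0.4,"offset":[0,0,0],"spin":0},
    {"fingers":0.4,"offset":[0,0,0.25],"spin":0},
    {"fingers":0.4,"offset":[0,0,0],"spin":0},
    {"fingers":0.4,"offset":[-3,0,0],"spin":0},
    {"fingers":0.4,"offset":[-4,0,0],"spin":0},
    {"fingers":0.4,"offset":[-5,0,0],"spin":0},
    {"fingers":0.4,"offset":[-2,0,0],"spin":0}
  ]
}}

```text
time: 7.2
tool_pos: [515.7, 46.9, 216.4]
ee_rot: [1.268, 1.169, -1.263]
wrist_force: [-0.3, 0.8, -0.5]
grip_width: 0.598
```

>>> {"api": "move_arm", "payload": {
  "deltas": [
    {"fingers":0.4,"offset":[0,0,3],"spin":0},
    {"fingers":0.4,"offset":[0,2,3],"spin":0},
    {"fingers":0.4,"offset":[0,3,3],"spin":0},
    {"fingers":0.4,"offset":[0,3,3],"spin":0},
    {"fingers":0.4,"offset":[0,0,1],"spin":0.15},
    {"fingers":0.4,"offset":[0,0,0],"spin":0.15},
    {"fingers":0.4,"offset":[0,0,0],"spin":0.15},
    {"fingers":0.4,"offset":[0,0,0],"spin":0}
  ]
}}

```text
time: 8.2
tool_pos: [584.7, -89.0, 213.4]
ee_rot: [1.586, 0.912, -1.586]
wrist_force: [0.6, -0.2, 0.4]
grip_width: 0.602
```

Run:
```python
from h import *
s=get_state();f=grab_frame("wrist");cv2.imwrite("pics/w3.png",f[:,:,::-1])
M=R.from_rotvec(s["ee_rot"]).as_matrix();print(s["time"],s["tool_pos"],M.round(3).tolist(),np.arctan2(M[1,1],M[0,1]),s["joint_pos"].round(2),s["grip_width"],s["wrist_force"])
C=cam("wrist",s)
c=np.array([512.6,60.7]);y=np.array([.0782,.997]);x=np.array([.997,-.0782])
W=lambda a,b,z:[*(c+a*x+b*y),z]
print(proj(C,[W(85,-71,91),W(0,50,107),W(0,-16,107)]).round(0))
```

```text
8.2 [584.69799219 -89.02294352 213.36396792] [[-0.0, 0.864, -0.503], [0.0, -0.503, -0.864], [-1.0, -0.0, -0.0]] -0.5269745617463222 [-0.21  0.39  1.39  0.    1.37  0.31] 0.6020588210290657 [ 0.6025814  -0.16719105  0.41411972]
[[229. 122.]
 [ 88.  44.]
 [124. 109.]]
```

View pics/w3.png

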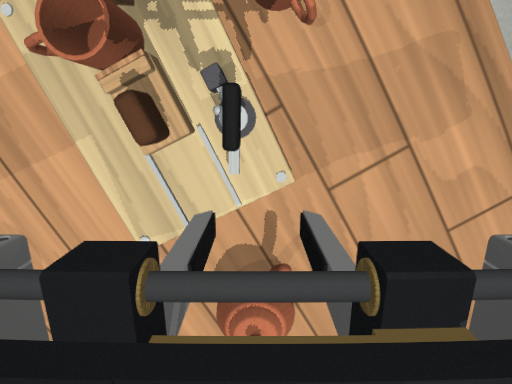

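The bar is upright in the image, so the yaw is right. It is centred at about (231.5,116). The fin top is at (142,118), and the mug rim centre is near (78,28).

Run:
```python
from h import *
s=get_state();C=cam("wrist",s)
c=np.array([512.6,60.7]);y=np.array([.0782,.997]);x=np.array([.997,-.0782])
L=lambda p:(np.array([(p[:2]-c)@x,(p[:2]-c)@y])).round(1)
M=R.from_rotvec(s["ee_rot"]).as_matrix()
f=cv2.imread("pics/w3.png");m=((f.max(2)<45)*255).astype(np.uint8);m[175:]=0;m[:,:205]=0;m[:76]=0
n=cv2.connectedComponentsWithStats(m);i=1+n[2][1:,4].argmax();q=np.argwhere(n[1]==i)[:,::-1].astype(np.float32);r=cv2.minAreaRect(q);print(r,n[2][i])
b=cast(C,cv2.boxPoints(r),91);print("bar",b.round(0).tolist(),L(b.mean(0)))
for nm,u,v,z in(("bar",231.5,116,91),("fin",144,120,107),("mug",74,25,107)):
    p=cast(C,[(u,v)],z)[0];print(nm,p.round(0),L(p),"tool",(M.T@(p-s["tool_pos"])).round(1))
```

```text
((231.2092742919922, 112.8947982788086), (74.39189910888672, 19.739538192749023), 87.27368927001953) [ 220   76   21   75 1156]
bar [[607.0, 26.0, 91.0], [624.0, 17.0, 91.0], [590.0, -49.0, 91.0], [571.0, -39.0, 91.0]] [ 90.7 -65.2]
bar [597. -13.  91.] [ 90.  -67.3] tool [122.4 -27.1 -71.6]
fin [522.  26. 107.] [ 11.9 -34. ] tool [ 106.4 -112.   -67.9]
mug [514. 131. 107.] [-3.8 69.8] tool [ 106.4 -170.9 -154.8]
```

The wrist estimates of the fin are biased because its side faces show. I check the jaw in the top camera before touching the knob.

Run:
```python
from h import *
f=grab_frame("top")[:,:,::-1];g=grab_frame("scene")[:,:,::-1]
a=cv2.resize(f[150:250,175:315],None,fx=5,fy=5,interpolation=cv2.INTER_CUBIC)
C=cam("top");c=np.array([512.6,60.7]);y=np.array([.0782,.997]);x=np.array([.997,-.0782])
W=lambda p,q,z:[*(c+p*x+q*y),z]
P=proj(C,[W(0,12,107),W(0,-44,107),W(-13,12,107),W(-13,-44,107),W(0,50,53)])
for u,v in (P-[175,150])*5: cv2.circle(a,(int(u+2),int(v+2)),3,(255,0,255),1)
b=cv2.resize(g[150:260,185:335],(700,513),interpolation=cv2.INTER_CUBIC)
cv2.imwrite("pics/t4.png",a);cv2.imwrite("pics/s4.png",b)
```

```text
(no output)
```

View pics/t4.png

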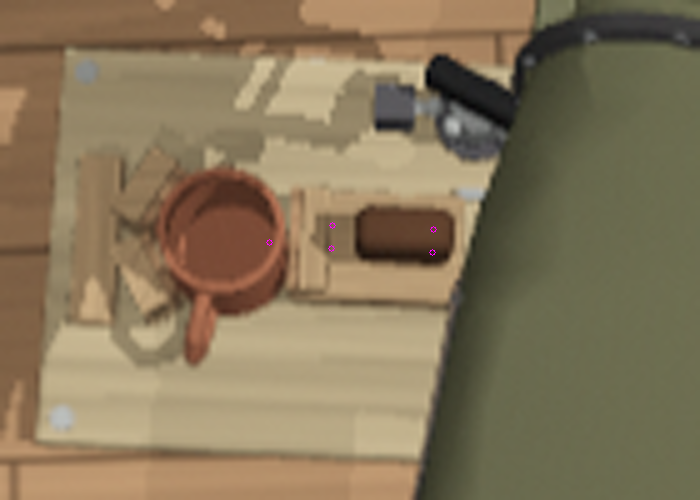

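View pics/s4.png

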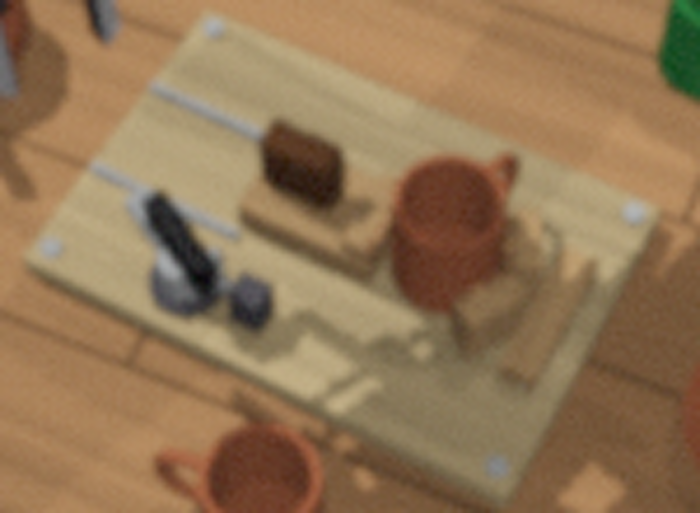

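The jaw moved about 78 mm. The fin slipped roughly 13 mm in the 20 N grip once it hit the hard stop, which held at 42 N with the firmer grip. The fin centre is now near clamp y = -30, so the block's back is at -64, just ahead of the knob axis at -71. That fits the end stop, and the mug is upright between the cork face and the V. The knob's final angle will confirm it. Now the knob.

>>> {"api": "move_arm", "payload": {
  "deltas": [
    {"fingers":0.4,"offset":[0,-0.8,-2.0],"spin":0},
    {"fingers":0.4,"offset":[0,-1.0,-2.5],"spin":0},
    {"fingers":0.4,"offset":[0,-1.0,-2.5],"spin":0},
    {"fingers":0.4,"offset":[3,0,0],"spin":0},
    {"fingers":0.4,"offset":[4,0,0],"spin":0},
    {"fingers":0.4,"offset":[4,0,0],"spin":0},
    {"fingers":0.4,"offset":[3,0,0],"spin":0},
    {"fingers":0.4,"offset":[1.7,0,0],"spin":0}
  ]
}}

```text
time: 9.35
tool_pos: [595.4, -13.5, 55.1]
ee_rot: [1.585, 0.913, -1.587]
wrist_force: [1.2, 0.2, 0.8]
grip_width: 0.603
```

>>> {"api": "move_arm", "payload": {
  "deltas": [
    {"fingers":0.9,"offset":[0,0,0],"spin":0},
    {"fingers":0.9,"offset":[0,0,0],"spin":0},
    {"fingers":0.9,"offset":[0,0,0],"spin":0},
    {"fingers":0.9,"offset":[0,0,0],"spin":0},
    {"fingers":0.9,"offset":[0,0,0],"spin":0},
    {"fingers":0.9,"offset":[0,0,0],"spin":0},
    {"fingers":0.9,"offset":[0,0,0],"spin":0},
    {"fingers":0.9,"offset":[0,0,0],"spin":0}
  ],
  "grip_force": 20
}}

```text
time: 10.35
tool_pos: [596.0, -14.2, 57.8]
ee_rot: [1.587, 0.911, -1.585]
wrist_force: [-4.4, 2.7, 5.5]
grip_width: 0.341
```

The opening of 32 mm is not the bar's 18 mm, so the fingertips caught the wider hub below it. I open, rise 9 mm and grip again.

>>> {"api": "move_arm", "payload": {
  "deltas": [
    {"fingers":0.4,"offset":[0,0,0],"spin":0},
    {"fingers":0.4,"offset":[0,0,0],"spin":0},
    {"fingers":0.4,"offset":[-0.9,0,0],"spin":0},
    {"fingers":0.9,"offset":[0,0,0],"spin":0},
    {"fingers":0.9,"offset":[0,0,0],"spin":0},
    {"fingers":0.9,"offset":[0,0,0],"spin":0},
    {"fingers":0.9,"offset":[0,0,0],"spin":0},
    {"fingers":0.9,"offset":[0,0,0],"spin":0}
  ]
}}

```text
time: 11.35
tool_pos: [595.7, -14.6, 65.3]
ee_rot: [1.586, 0.912, -1.587]
wrist_force: [-0.9, 0.7, -0.4]
grip_width: 0.188
```

The grip is now 17.7 mm, so it holds the bar. Turning clockwise.

>>> {"api": "move_arm", "payload": {
  "deltas": [
    {"fingers":0.9,"offset":[0,0,0],"spin":0.1},
    {"fingers":0.9,"offset":[0,0,0],"spin":0.1},
    {"fingers":0.9,"offset":[0,0,0],"spin":0.1},
    {"fingers":0.9,"offset":[0,0,0],"spin":0.1},
    {"fingers":0.9,"offset":[0,0,0],"spin":0.1},
    {"fingers":0.9,"offset":[0,0,0],"spin":0.1},
    {"fingers":0.9,"offset":[0,0,0],"spin":0.1},
    {"fingers":0.9,"offset":[0,0,0],"spin":0}
  ]
}}

```text
time: 12.35
tool_pos: [595.8, -14.7, 65.3]
ee_rot: [2.035, 0.353, -2.035]
wrist_force: [-0.3, -1.2, -1.7]
grip_width: 0.189
```

Run:
```python
from h import *
s=get_state();M=R.from_rotvec(s["ee_rot"]).as_matrix();print(np.arctan2(M[1,1],M[0,1]),s["ft_torque"],s["wrist_force"],s["joint_pos"].round(2))
```

```text
-1.2275251056790228 [-0.18260026 -0.06850254 -0.06083364] [-0.27356865 -1.22249667 -1.71271565] [-0.09  0.55  1.52 -0.    1.08  1.14]
```

>>> {"api": "move_arm", "payload": {
  "deltas": [
    {"fingers":0.9,"offset":[0,0,0],"spin":0.08},
    {"fingers":0.9,"offset":[0,0,0],"spin":0.08},
    {"fingers":0.9,"offset":[0,0,0],"spin":0.08},
    {"fingers":0.9,"offset":[0,0,0],"spin":0.08},
    {"fingers":0.9,"offset":[0,0,0],"spin":0.05},
    {"fingers":0.9,"offset":[0,0,0],"spin":0},
    {"fingers":0.9,"offset":[0,0,0],"spin":0},
    {"fingers":0.9,"offset":[0,0,0],"spin":0}
  ]
}}

```text
time: 13.35
tool_pos: [595.8, -14.7, 65.3]
ee_rot: [-2.208, 0.029, 2.208]
wrist_force: [1.3, -3.3, -3.6]
grip_width: 0.194
```

Run:
```python
from h import *
s=get_state();M=R.from_rotvec(s["ee_rot"]).as_matrix();print(np.arctan2(M[1,1],M[0,1]),s["ft_torque"],s["wrist_force"],s["joint_pos"].round(2))
```

```text
-1.5968903031924695 [-0.52941503 -0.26546409 -0.11602369] [ 1.31512405 -3.25638822 -3.58104023] [-0.09  0.55  1.52 -0.    1.08  1.51]
```

>>> {"api": "move_arm", "payload": {
  "deltas": [
    {"fingers":0.4,"offset":[0,0,0],"spin":0},
    {"fingers":0.4,"offset":[0,0,0],"spin":0},
    {"fingers":0.4,"offset":[0,0,0],"spin":0},
    {"fingers":0.4,"offset":[-3,0,0],"spin":0},
    {"fingers":0.4,"offset":[-4,0,0],"spin":0},
    {"fingers":0.4,"offset":[-5,0,0],"spin":0},
    {"fingers":0.4,"offset":[-2,0,0],"spin":0},
    {"fingers":0.4,"offset":[0,0,0],"spin":0}
  ]
}}

```text
time: 14.35
tool_pos: [596.3, -14.6, 206.8]
ee_rot: [-2.211, 0.03, 2.205]
wrist_force: [-0.2, -0.1, -0.5]
grip_width: 0.601
```

>>> {"api": "move_arm", "payload": {
  "deltas": [
    {"fingers":0.4,"offset":[0,3,0],"spin":0},
    {"fingers":0.4,"offset":[0,4,0],"spin":0},
    {"fingers":0.4,"offset":[0,4,0],"spin":0},
    {"fingers":0.4,"offset":[0,4,0],"spin":0},
    {"fingers":0.4,"offset":[0,4,0],"spin":0},
    {"fingers":0.4,"offset":[0,4,0],"spin":0},
    {"fingers":0.4,"offset":[0,2,0],"spin":0},
    {"fingers":0.4,"offset":[0,0,0],"spin":0}
  ]
}}

```text
time: 15.35
tool_pos: [588.7, -264.8, 204.3]
ee_rot: [-2.205, 0.03, 2.208]
wrist_force: [0.4, -0.7, 0.0]
grip_width: 0.6
```

Run:
```python
from h import *
f=grab_frame("top")[:,:,::-1];g=grab_frame("scene")[:,:,::-1]
a=cv2.resize(f[150:250,175:315],(560,400),interpolation=cv2.INTER_CUBIC)
b=cv2.resize(g[150:260,185:335],(560,411),interpolation=cv2.INTER_CUBIC)
cv2.imwrite("pics/t5.png",a);cv2.imwrite("pics/s5.png",b);print(get_state()["tool_pos"])
```

```text
[ 589.14377675 -263.31910565  205.00488174]
```

View pics/t5.png

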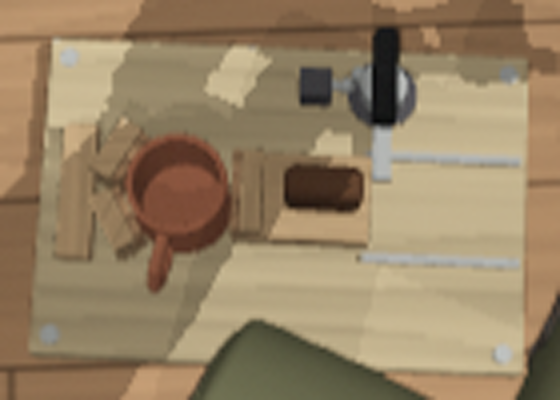

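View pics/s5.png

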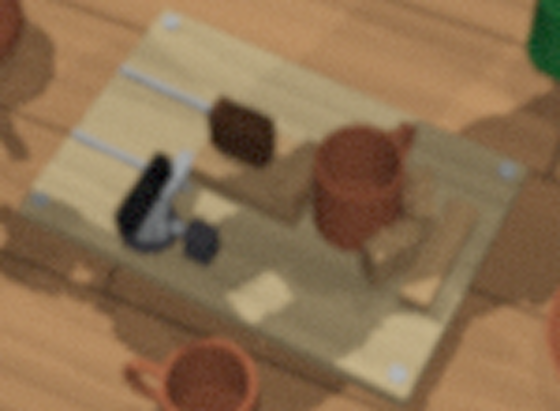

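In both views the knob's arm now points straight across, at top-crop (382,150), behind the jaw block's rear edge at 367. The fin has not moved since the push. The mug is upright between the V and the cork face, and the gripper is clear at TCP (589,-263,205).

```bash
python3 -c "
from bench import *
print(get_state()['wrist_force']);print(close_job())"
```

```text
[0.0060586  0.23658452 0.19274153]
the job is handed in; nothing more can be done
None
```

The mug is clamped upright in the V rest with the lock knob turned past its detent. I let go, moved the arm clear and handed the job in at about 15.5 s.

- **Jaw:** I gripped the fin and slid it about 78 mm to the hard stop. The fin slipped about 13 mm in the first 20 N grip, so I pushed again at 45 N. It held at 42 N with about 0.5 mm of movement. I never read the jaw's travel directly; the end stop is inferred from that push and from where the knob's arm ended up.
- **Knob:** The first grip closed at 32 mm, which was the hub under the bar, so I rose 9 mm and re-gripped the bar at 17.7 mm. I turned it clockwise by about 1.07 rad. I did not read the knob's angle directly.
- **Final check:** Both cameras show the steel arm lying straight across behind the jaw's block, staying there after I let go. The jaw had not moved since the push, and no contact force was left on the gripper.
- **Disagreements:** Wrist-camera and top-camera positions differed by about 5 mm at the knob bar. At the fin, the wrist-camera reading was off because the fin's side faces showed.
- **Bystanders:** I did not touch the teapot, spare mug or saucer, but I did not re-measure where they stand.

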